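Hold the drying cabinet's door ajar on its stay

ROBOT

A 6-joint arm with a two-finger parallel gripper is mounted at the origin on the work surface; the furniture and walls round the work are solid. World frame = base frame: x ahead of the robot, y to its left, z up, the work surface at z = 0. Lengths are in m, angles in rad, forces in N, time in s.
With the tool pointing down it reaches from about 0.3 to 0.775 m from the base axis. Payload 14.6 kg.
Tool frame: the origin (TCP) lies midway between the tips of the shut fingers; the grasp point (between the pads) lies 19 mm behind it (arm.grip_depth is the distance from the TCP to the grasp point, in m); z points along the fingers, y is the line along which they close (so a half turn about z gives the same grasp; the last joint's range is limited). The gripper opens to 85 mm and grips with 20 to 120 N. Pads are 22 mm wide; open, the fingers measure 114 mm over their backs; the gripper's body (76 mm by 85 mm) begins 54 mm behind the grasp point. The pads swing forward as they close: fully open they stand 13 mm farther back than shut.
Start: joints at [1.095, 0.3, 1.521, -0, 1.321, -0.067], TCP at [0.219, 0.505, 0.231] pointing down, gripper open.
Joint ranges: [-3.03, 3.03], [-0.79, 2.21], [0.23, 2.52], [-1.04, 4.18], [0, 3.07], [-2.55, 2.55]. Speed limits (rad/s): [2.22, 2.22, 2.57, 3.14, 3.14, 3.14].

INTERFACE

Orientations are given as a 3x3 rotation matrix whose columns are the frame's x, y, z axes.
In Python, from bench import arm gives the robot as it stands. The module is installed in compiled form; this text tells all that it offers. Calls block until the motion is done:
- arm.movep(position, orientation): joint-space move of the TCP to a pose.
- arm.servo_line(position, vel=0.15, rotation=None): straight line of the TCP; rotation=None keeps the orientation; vel is the mean speed in m/s.
- arm.movej(angles): joint-space move.
- arm.release() and arm.close_gripper(grasp_force=None): open the fingers fully, or close them until they stop; grasp_force is the grip in N (None keeps the last).
- arm.pause(seconds).
- arm.solve_ik(position, orientation): joint angles nearest the present ones, or None.
- arm.read_state(): the state.
- arm.grab_frame(name): name is "side" or "top" or "wrist"; returns (picture, depth): 480x640x3 uint8, red, green, blue; 480x640 float32, m along the optical axis (not along the pixel's ray), 0 where there is no reading.
- arm.camera_info(name): a dict with "mtx" (3x3 intrinsics, pixels), "T" (4x4, takes a point from camera to world coordinates). Camera axes: x right, y down, z forward; pixel columns grow to the right and rows downward; lengths in m; the calibration is good to about 2 mm. A picture is of the moment at which its call begins: read the wrist's pose just before it. camera_info takes no time and is no camera call; for the wrist camera it gives the pose at the moment of the call.
A pose or a line that the arm cannot do raises arm.MotionError and nothing moves.
- arm.sign_off(): hands the job in; it is judged then, once.
Trained networks look in the newest picture that a camera, given by its name, has taken for a name from the list of things; names that differ only in an ending like _2 or _b are one class to them, and where a whole thing is asked for, a point or a joint stands for the part that bears it (a point fixed in the world has none). Each returns a list of dicts, best first, with "score" (0 to 1); they miss things now and then, are a little off and sometimes report something else, mostly with a low value. They report only what shows in the picture. A call takes as long as a camera call.
- arm.cut_out(camera, name): "mask" (480x640 bool, what is visible of it) and "xy" ([column, row] in pixels, amid what is visible of it).
- arm.pinpoint(camera, name): "xy" ([column, row] in pixels: a listed point, or the origin of a listed thing).
The state is a dict: "time": time; "joint_pos": joint angles; "joint_vel": joint speeds; "joint_torque": joint torques, N m; "tcp_pos": TCP position; "orientation": TCP orientation; "force": force on the tool from outside, world axes, zero at the start; "ft_torque": the same for the moment, N m; "grip_width": finger opening in m; "finger_force": force on a finger pad.
Only numpy, scipy, OpenCV 4.12 (cv2) and the standard library are available. Lean on these libraries where they do the work, as an engineer would, in place of code of your own. Each camera call takes 0.05 s, during which the arm holds its last target. There are 200 camera calls.

TASK

Open the spring-closed door of the small green drying cabinet and hold it ajar with its stay: drop the stay's middle hole (the one ringed in red) over the peg on the cabinet's roof, fully home so that the bar lies flat, then let go. Press only gently on the peg while you feel for it, and leave the tin, the dropper bottle and the ink dabber where they stand.

Things in the scene. Friction and masses are not known exactly. Their poses are not given: they have to be found in the camera images.
- cabinet: green drying cabinet, fixed to the worktop, 200 deep (its x) x 260 wide (its y) x 140 mm high; origin under its centre on the worktop; its x axis points from the door (in front, at -x) to the back, its z axis up
- door (a joint): angle of the door (rad), 0 shut, growing as it opens towards the robot, to 1.2. The door is 14 mm thick, 244 mm wide, hung on an upright hinge at the cabinet's left (+y) front corner. A spring closes it, about 0.24 N m when shut and 0.39 N m at 0.5 rad: let go unheld, it swings shut
- door_hinge (a point): point on the upright hinge axis of the door, at the height of the stay's pivot; the stay's pivot is 150 mm from it, along the door (from it straight in the cabinet's -y when shut)
- stay: the stay: flat steel bar 22 mm wide, 5 mm thick, on the door's top edge. Origin on its pivot at mid-thickness; x runs along the bar to its knob, z up. It swings easily sideways and can be raised (up to 0.6 rad) about the pivot; let go, it falls back. Fully lowered it is level, on a stop. Three 11 mm holes on its centre line at x = 90, 120, 150 mm. 0.1 kg
- red_hole (a point): centre of the stay's red-ringed middle hole, at mid-thickness, 120 mm from the pivot. Fully lowered this point is 9.5 mm above the roof, and a peg in the hole stands 5 mm out of the bar; with the bar lying on the peg's tip it is about 10 mm higher
- knob_center (a point): grasp point on the stay's upright black knob: 14 mm diameter, 42 mm high on the bar's upper side, 192 mm from the pivot; the point is 26 mm above the bar's mid-thickness, 18.5 mm below the knob's top. Being round, the knob can turn between the fingers
- peg_plate: brass plate on the cabinet's roof, 56 (its x) x 30 x 5 mm, axes parallel to the cabinet's; origin under its centre, on the roof. In a slot along its x an upright steel peg is clamped, 8 mm in diameter, its round tip 17 mm above the roof. It is on the centre line (y = 0), but anywhere up to 10 mm in front of or behind the plate's middle (x): not measured, to be felt or seen
- dropper_bottle: brown dropper bottle standing on the worktop, 33 mm across, 102 mm high; origin under it; leave alone
- ink_tin: closed ink tin standing on the worktop, 71 mm across, 62 mm high; origin under it; leave alone
- ink_dabber: ink dabber with turned wooden grip on the worktop, 64 mm across, 83 mm high; origin under it; leave alone

How it is judged:
At the end, for the whole second after the job is handed in: the red-ringed hole is over the peg and the bar flat (hole within 3 mm of its seated height, within 6 mm across and 12.5 mm along the peg plate's slot from the plate's middle), and the door stands still, held open by more than 0.28 rad, with the stay let go (z of red_hole in the frame of peg_plate below 0.0125 m and y of red_hole in the frame of peg_plate between -0.006 and 0.006 m and x of red_hole in the frame of peg_plate between -0.0125 and 0.0125 m and value of joint door above 0.28 rad and velocity of joint door between -0.03 and 0.03 rad/s); the robot touches nothing.
It fails at once if the stay is pressed on the peg or its plate with more than 22 N (contact force between stay and peg_plate above 22 N).
It fails at once if the dropper bottle is moved by more than 30 mm (distance of dropper_bottle from where it was at the start of the episode above 0.03 m).
It fails at once if the ink tin is moved by more than 30 mm (distance of ink_tin from where it was at the start of the episode above 0.03 m).
It fails at once if the ink dabber is moved by more than 30 mm (distance of ink_dabber from where it was at the start of the episode above 0.03 m).
It also fails if it takes over 53 s, if anything falls off the work surface, if the arm or the gripper's body presses on something with over 40 N, if the wrist force passes 120 N, or if a joint passes its speed limit or range.

## Working session

There is one attempt and no reset: what is moved stays moved. The work goes in short steps, each a Python script; the robot and the scene stay as the last script left them, time stands still between calls to the robot, and variables do not carry over. Pictures are saved under pics/ and viewed, at most 10 in all, crops included, and the job is handed in when it is done.

```bash
mkdir -p pics; cat > h.py <<'E'
import numpy as np, cv2
from bench import arm
def world(cam,xy,depth,info=None):
    i=info or arm.camera_info(cam); K=np.array(i["mtx"]);T=np.array(i["T"])
    u,v=int(round(xy[0])),int(round(xy[1]))
    p=depth[max(v-1,0):v+2,max(u-1,0):u+2]; p=p[p>0]
    if len(p)==0: return None
    z=np.median(p); c=np.linalg.inv(K)@[xy[0],xy[1],1]*z
    return T[:3,:3]@c+T[:3,3]
def onplane(cam,xy,zw,info=None):
    i=info or arm.camera_info(cam); K=np.array(i["mtx"]);T=np.array(i["T"])
    r=T[:3,:3]@(np.linalg.inv(K)@[xy[0],xy[1],1]); return T[:3,3]+r*(zw-T[2,3])/r[2]
def save(n,im): cv2.imwrite("pics/"+n,im[:,:,::-1])
E
python3 - <<'E'
from h import *
np.set_printoptions(precision=4,suppress=True)
print(arm.read_state()["time"])
fs=[]
for c in ("side","top"):
    im,d=arm.grab_frame(c); fs.append(im)
    print(c,np.array(arm.camera_info(c)["T"])[:3,3])
    for n in ("cabinet","door_hinge","red_hole","knob_center","stay","peg_plate","dropper_bottle","ink_tin","ink_dabber"):
        for r in arm.pinpoint(c,n)[:2]: print(n,round(r["score"],2),np.array(r["xy"]),world(c,r["xy"],d) if 0<=r["xy"][0]<639 and 0<=r["xy"][1]<479 else None)
save("s.png",fs[0]);save("t.png",fs[1])
E
```

```text
0.0
side [ 0.0834 -0.6732  0.8122]
cabinet 0.64 [429.9 389.7] [ 0.501  -0.3681  0.054 ]
cabinet 0.6 [368.3 278.3] [ 0.5251 -0.1587  0.139 ]
red_hole 0.27 [302.9 216.2] [0.5258 0.0748 0.139 ]
knob_center 0.88 [330.6 185.9] [0.6026 0.0789 0.1868]
stay 0.75 [332.9 252.9] [ 0.5007 -0.0761  0.1553]
peg_plate 0.74 [349.5 247.4] [ 0.5451 -0.0711  0.1437]
dropper_bottle 0.94 [248.5 221.5] [0.4857 0.2849 0.0055]
ink_tin 0.62 [432.5 391.5] [ 0.5041 -0.3718  0.0505]
ink_dabber 0.77 [371.4 425.7] [ 0.3843 -0.3551  0.0349]
ink_dabber 0.66 [430.7 388.6] [ 0.5014 -0.3689  0.0579]
top [ 0.4181 -0.0149  1.3225]
cabinet 0.83 [333.4 208.6] [ 0.584  -0.053   0.1384]
cabinet 0.69 [346.2 247.5] [ 0.4964 -0.0825  0.1522]
door_hinge 0.55 [274.2 239.8] [0.512  0.0789 0.122 ]
red_hole 0.79 [300.9 215.1] [0.5672 0.0194 0.1416]
knob_center 0.83 [274.7 193.4] [0.6061 0.0752 0.1939]
stay 0.76 [345.8 246. ] [ 0.4997 -0.0815  0.1524]
peg_plate 0.63 [336.4 225.2] [ 0.5456 -0.06    0.1487]
dropper_bottle 0.64 [189.5 257.2] [0.4719 0.2918 0.0262]
ink_tin 0.98 [451.9 242.3] [ 0.5214 -0.3398  0.0546]
ink_tin 0.16 [298.9 217.7] [0.56   0.0234 0.1521]
ink_dabber 0.79 [452.8 295. ] [ 0.3968 -0.3361  0.0786]
```

View pics/s.png

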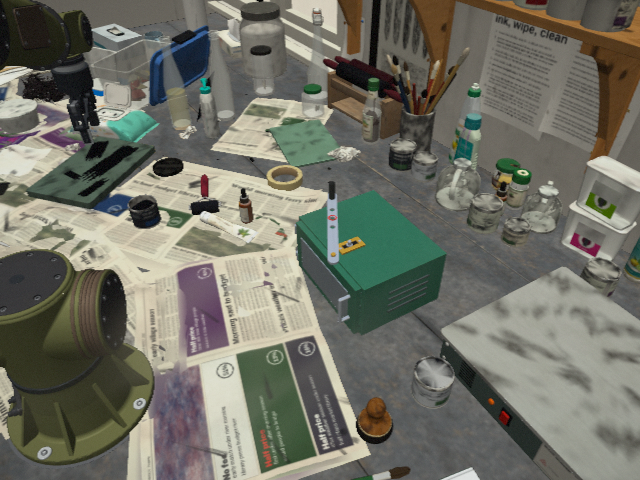

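View pics/t.png

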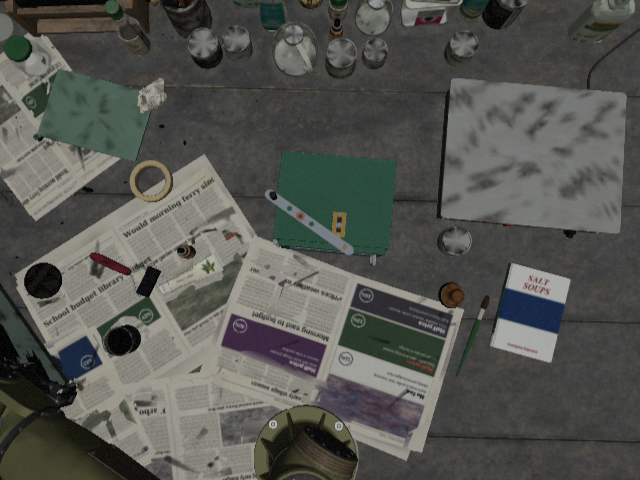

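The side and top views show the bar lying across the roof: knob at top (274,193), red hole at (301,215), pivot near (347,247). The peg plate is at (338,225), the door handle at (373,258). Next I'll take a close look with the wrist camera.

```bash
python3 - <<'E'
from h import *
np.set_printoptions(precision=4,suppress=True)
s=arm.read_state(); R=np.array(s["orientation"]);p=np.array(s["tcp_pos"]);T=np.array(arm.camera_info("wrist")["T"])
print(R, R.T@(T[:3,3]-p), R.T@T[:3,:3])
# tool x along world -x?, keep R choice by q6
off=R.T@(T[:3,3]-p); cz=R.T@T[:3,:3]@[0,0,1]
best=None
for a in np.arange(0,2*np.pi,np.pi/2):
    Rz=np.array([[np.cos(a),np.sin(a),0],[np.sin(a),-np.cos(a),0],[0,0,-1.]])
    # aim camera axis at target on roof at height .145, tcp z .36
    cam=Rz@off; d=Rz@cz; 
    tz=.36; t=(0.147-(tz+cam[2]))/d[2]
    tcp=np.array([0.545,-0.03,0.147])-d*t-cam
    q=arm.solve_ik(tcp,Rz); print(a,tcp,q)
    if q is not None and (best is None or abs(q[5])<abs(best[2])): best=(tcp,Rz,q[5])
arm.servo_line(p+[0,0,.13],vel=.3)
arm.movep(best[0],best[1])
I=arm.camera_info("wrist"); im,d=arm.grab_frame("wrist"); save("w1.png",im)
np.savez("w1.npz",im=im,d=d,K=I["mtx"],T=I["T"])
for n in ("red_hole","knob_center","stay","peg_plate","door_hinge","cabinet"):
    for r in arm.pinpoint("wrist",n)[:2]: print(n,round(r["score"],2),np.array(r["xy"]),world("wrist",r["xy"],d,I) if 0<=r["xy"][0]<639 and 0<=r["xy"][1]<479 else None)
for n in ("peg_plate",):
    for c in arm.cut_out("wrist",n)[:1]: np.save("ppmask.npy",c["mask"]); print(c["score"],c["xy"])
print(arm.read_state()["time"],arm.read_state()["force"])
E
```

```text
[[-0.9176  0.3975 -0.    ]
 [ 0.3975  0.9176  0.    ]
 [ 0.0001  0.     -1.    ]] [ 0.085  -0.0005 -0.1428] [[ 0.0011 -0.9446 -0.3281]
 [ 1.      0.0003  0.0025]
 [-0.0023 -0.3281  0.9446]]
0.0 [ 0.5835 -0.0295  0.36  ] [-0.1132  0.3218  1.1998 -0.      1.62    1.4576]
1.5707963267948966 [0.5445 0.0085 0.36  ] [-0.0516  0.2258  1.3202 -0.      1.5955 -0.0516]
3.141592653589793 [ 0.5065 -0.0305  0.36  ] [-0.1323  0.1376  1.4235 -0.      1.5804 -1.7031]
4.71238898038469 [ 0.5455 -0.0685  0.36  ] None
red_hole 0.7 [343.2 187.8] [0.5662 0.0211 0.1396]
knob_center 0.69 [392.3 126.7] [0.6045 0.0858 0.194 ]
stay 0.7 [283.4 273.7] [ 0.4996 -0.0743  0.1554]
peg_plate 0.58 [325.8 261. ] [ 0.5476 -0.0597  0.1526]
door_hinge 0.87 [289.4 138. ] [0.5061 0.0711 0.1047]
cabinet 0.78 [363.5 218.7] [ 0.5896 -0.0138  0.1398]
cabinet 0.36 [310.8 371.3] [ 0.5244 -0.3139  0.0368]
4.1083 [ 0.6681 -0.8813 -0.0937]
```

View pics/w1.png

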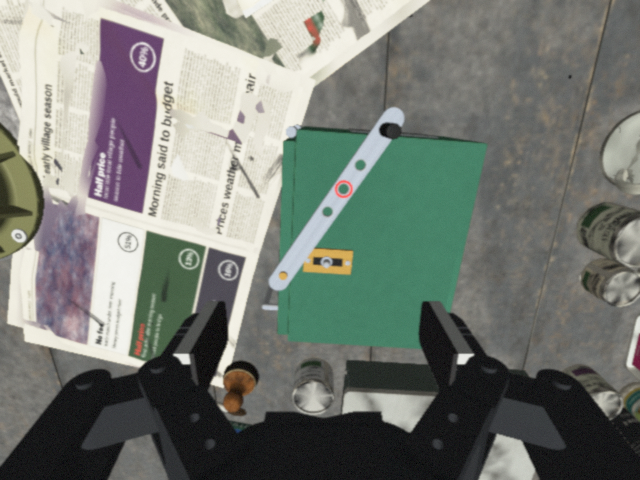

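The wrist view shows the knob top at (391,128), the red hole at (343,189), the pivot at (283,275), and the plate at (327,261) with its peg slightly left of middle. I'll zoom in and fit the geometry.

```bash
python3 - <<'E'
from h import *
np.set_printoptions(precision=4,suppress=True)
w=np.load("w1.npz"); I={"mtx":w["K"],"T":w["T"]}; im=w["im"]; d=w["d"]
c=im[225:295,260:370]; save("crop.png",cv2.resize(c,None,fx=7,fy=7,interpolation=cv2.INTER_CUBIC))
hsv=cv2.cvtColor(im,cv2.COLOR_RGB2HSV)
# roof: back-project green pts with z
vv,uu=np.mgrid[:480,:640]; K=w["K"];T=w["T"]
P=np.stack([(uu-K[0,2])/K[0,0]*d,(vv-K[1,2])/K[1,1]*d,d],-1)@T[:3,:3].T+T[:3,3]
g=(abs(P[...,2]-.14)<.008)&(hsv[...,0]>65)&(hsv[...,0]<90)&(hsv[...,1]>100)&(d>0)
print("roof z",np.median(P[g][:,2]))
r=cv2.minAreaRect(P[g][:,:2].astype(np.float32)*1000); print("roof rect",r, cv2.boxPoints(r))
y=(hsv[...,0]>15)&(hsv[...,0]<30)&(hsv[...,1]>120)&(abs(uu-327)<35)&(abs(vv-261)<18)
pts=np.array([onplane("",(u,v),.145,I)[:2] for v,u in np.argwhere(y)])
r=cv2.minAreaRect((pts*1000).astype(np.float32)); print("plate",r)
for n,xy,z in (("pivot",(283,275),.152),("red",(343,188.8),.1495),("knobtop",(391,129),.194),("hinge",(290,132),.1495)): print(n,onplane("",xy,z,I))
E
```

```text
roof z 0.1399235391439464
roof rect ((600.247802734375, -53.162811279296875), (258.9705810546875, 211.42274475097656), 86.10704040527344) [[ 485.9892 -175.1723]
 [ 696.9242 -189.5264]
 [ 714.5063   68.8467]
 [ 503.5714   83.2007]]
plate ((549.9348754882812, -62.53111267089844), (29.888639450073242, 54.25848388671875), 86.0367660522461)
pivot [ 0.4986 -0.0775  0.152 ]
red [0.5654 0.022  0.1495]
knobtop [0.6034 0.0839 0.194 ]
hinge [0.5111 0.0794 0.1495]
```

View pics/crop.png

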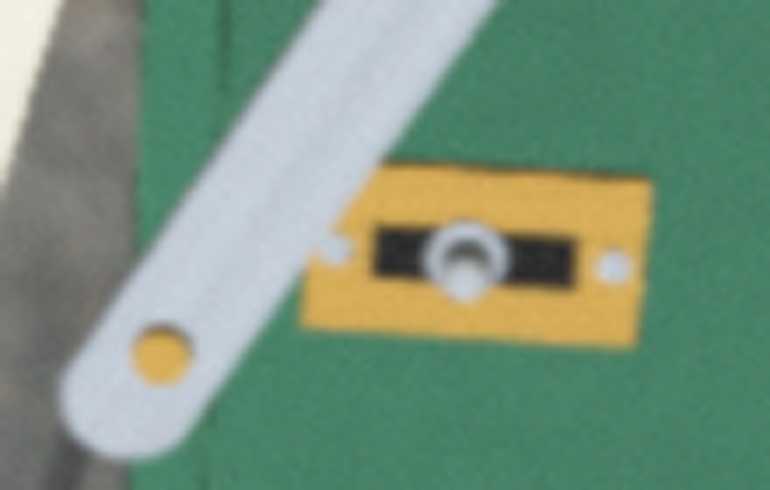

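```bash
cat >> h.py <<'E'
C=np.radians(-3.9); cx=np.array([np.cos(C),np.sin(C),0]); cy=np.array([-np.sin(C),np.cos(C),0])
P0=np.array([.4990,-.0772,.1495]); H=P0+.15*cy
L=.192; OFF=-.12
def pivot(th): return H+.15*(-np.sin(th)*cx-np.cos(th)*cy)
def axes(yaw,pit):
    h=np.array([np.cos(yaw),np.sin(yaw),0]); z=np.array([0,0,1.])
    bx=h*np.cos(pit)+z*np.sin(pit); by=np.cross(z,h); return bx,by,np.cross(bx,by)
def tool(th,yaw,pit,corr=(0,0,0)):
    "tool pose holding the knob, for door angle, world yaw and pitch of the bar"
    bx,by,bz=axes(yaw,pit); c,s=np.cos(OFF),np.sin(OFF)
    R=np.stack([-bx,by,-bz],1)@np.array([[c,-s,0],[s,c,0],[0,0,1]])
    return pivot(th)+bx*L+bz*(.026-arm.grip_depth)+np.array(corr),R
def hole(th,yaw,pit): return pivot(th)+axes(yaw,pit)[0]*.12
def solve(peg):
    "door angle and yaw putting the level hole on peg (xy)"
    from scipy.optimize import brentq
    f=lambda t: np.linalg.norm(pivot(t)[:2]-peg[:2])-.12
    t=brentq(f,.2,.8); v=peg[:2]-pivot(t)[:2]; return t,np.arctan2(v[1],v[0])
E
python3 - <<'E'
from h import *
np.set_printoptions(precision=4,suppress=True)
w=np.load("w1.npz"); I={"mtx":w["K"],"T":w["T"]}
px=lambda a,b:(260+a/7,225+b/7)
mid=onplane("",px(476,258),.145,I); ring=onplane("",px(466,258),.147,I); tip=onplane("",px(465,275),.157,I)
print("slotmid",mid,"ring",ring,"tip",tip)
rect=np.array([.5499,-.0625,0])
for n,p in(("ring",ring),("tip",tip),("mid",mid)): print(n,(p-rect)@cx,(p-rect)@cy)
peg=rect-.0015*cx
t1,y1=solve(peg); y0=np.arctan2(.083+.0772,.604-.499); print("H",H,"target",t1,y1,"yaw0",y0)
way=[(0,y0,0),(0,y0,.35)]+[(t1*s,y0+(y1-y0)*s,.35) for s in np.linspace(.1,1,10)]+[(t1,y1,.15),(t1,y1,0)]
for k in way:
    p,R=tool(*k); q=arm.solve_ik(p,R); print(np.round(k,2),p,q)
E
```

```text
slotmid [ 0.5502 -0.0641  0.145 ] ring [ 0.5485 -0.0633  0.147 ] tip [ 0.5483 -0.0618  0.157 ]
ring -0.0013112195917715287 -0.0008440746813252064
tip -0.0016863438377053433 0.0005877307500406589
mid 0.0004179528354223473 -0.00160683197163018
H [0.5092 0.0725 0.1495] target 0.4985101193212112 -0.06913185466149417 yaw0 0.9906128514688357
[0.   0.99 0.  ] [0.6043 0.0834 0.1568] None
[0.   0.99 0.35] [0.5965 0.0716 0.2222] None
[0.05 0.88 0.35] [0.6042 0.0611 0.2222] None
[0.1  0.78 0.35] [0.6108 0.0495 0.2222] None
[0.15 0.67 0.35] [0.6159 0.0368 0.2222] None
[0.2  0.57 0.35] [0.6196 0.0233 0.2222] [-0.1064  0.3185  1.5538  0.2558  1.0064 -2.4726]
[0.25 0.46 0.35] [0.6217 0.009  0.2222] [-0.1187  0.3142  1.5594  0.2275  0.9836 -2.3695]
[0.3  0.35 0.35] [ 0.6221 -0.0058  0.2222] [-0.1314  0.3082  1.5672  0.1964  0.9631 -2.2648]
[0.35 0.25 0.35] [ 0.6208 -0.0209  0.2222] [-0.1446  0.3006  1.5772  0.1629  0.945  -2.1585]
[0.4  0.14 0.35] [ 0.6177 -0.0362  0.2222] [-0.158   0.2913  1.5893  0.1271  0.9294 -2.0507]
[0.45 0.04 0.35] [ 0.6128 -0.0514  0.2222] [-0.1716  0.2802  1.6036  0.0895  0.9167 -1.9415]
[ 0.5  -0.07  0.35] [ 0.6061 -0.0664  0.2222] [-0.1851  0.2674  1.62    0.0504  0.907  -1.8309]
[ 0.5  -0.07  0.15] [ 0.617  -0.0671  0.1854] [-0.1736  0.4172  1.4784  0.0175  1.0969 -1.8021]
[ 0.5  -0.07  0.  ] [ 0.6202 -0.0674  0.1568] [-0.1669  0.5281  1.3783 -0.      1.2352 -1.7886]
```

```bash
sed -i 's/OFF=-.12/OFF=.45/' h.py
python3 - <<'E'
from h import *
np.set_printoptions(precision=3,suppress=True)
peg=np.array([.5499,-.0625,0])-.0015*cx
t1,y1=solve(peg); y0=.9906
way=[(0,y0,0),(0,y0,.35)]+[(t1*s,y0+(y1-y0)*s,.35) for s in np.linspace(.125,1,8)]
qs=[arm.solve_ik(*tool(*k)) for k in way]
assert all(q is not None for q in qs),qs
print(qs[0],qs[-1])
p,R=tool(*way[0])
arm.movep(p+[0,0,.12],R)
arm.servo_line(p,vel=.12)
print("down",arm.read_state()["force"])
arm.close_gripper(40)
s=arm.read_state(); print(s["time"],s["grip_width"],s["finger_force"],s["force"],s["tcp_pos"]-p)
E
```

```text
[ 0.077  0.498  1.423 -0.     1.22  -2.034] [-0.185  0.267  1.62   0.05   0.907 -1.261]
down [ 0.332 -0.078  0.345]
7.6333 0.013050589354152646 38.88920422992669 [ 0.085 -0.563  0.948] [ 0. -0.  0.]
```

```bash
python3 - <<'E'
from h import *
np.set_printoptions(precision=3,suppress=True)
peg=np.array([.5499,-.0625,0])-.0015*cx
t1,y1=solve(peg); y0=.9906
way=[(0,y0,.12),(0,y0,.24),(0,y0,.35)]+[(t1*s,y0+(y1-y0)*s,.35) for s in np.linspace(.125,1,8)]+[(t1,y1,.22)]
for k in way:
    p,R=tool(*k); arm.servo_line(p,vel=.06,rotation=R)
    s=arm.read_state(); print(np.round(k,2),s["force"],s["ft_torque"],round(s["grip_width"],4),round(s["time"],1))
    if np.linalg.norm(s["force"])>25: print("STOP");break
I=arm.camera_info("wrist"); im,d=arm.grab_frame("wrist"); save("w2.png",im); np.savez("w2.npz",im=im,d=d,K=I["mtx"],T=I["T"])
for n in ("red_hole","peg_plate","stay"):
    for r in arm.pinpoint("wrist",n)[:1]: print(n,r["score"],np.array(r["xy"]),onplane("",r["xy"],{"red_hole":.1495+.12*np.sin(.22),"peg_plate":.14,"stay":.1495}[n],I))
print("expect hole",hole(*way[-1]))
E
```

```text
[0.   0.99 0.12] [ 0.412  0.37  -0.778] [-0.049 -0.061  0.001] 0.0128 8.2
[0.   0.99 0.24] [1.007 0.38  0.257] [-0.133 -0.01  -0.027] 0.0128 8.7
[0.   0.99 0.35] [0.256 1.078 1.087] [-0.086 -0.023  0.03 ] 0.0128 9.2
[0.06 0.86 0.35] [1.952 2.084 1.586] [ 0.135 -0.201  0.04 ] 0.0128 9.6
[0.12 0.73 0.35] [2.287 1.723 0.987] [ 0.142 -0.229  0.013] 0.013 10.1
[0.19 0.59 0.35] [2.871 1.726 1.411] [ 0.073 -0.243  0.03 ] 0.0133 10.5
[0.25 0.46 0.35] [3.073 0.824 0.44 ] [ 0.029 -0.231 -0.007] 0.0129 10.9
[0.31 0.33 0.35] [ 2.273 -0.242  0.959] [-0.048 -0.292  0.001] 0.0127 11.4
[0.37 0.2  0.35] [2.815 0.934 1.105] [ 0.013 -0.267  0.02 ] 0.0131 11.9
[0.44 0.06 0.35] [2.117 0.258 0.911] [-0.059 -0.228  0.014] 0.0126 12.4
[ 0.5  -0.07  0.35] [ 3.842 -0.595  0.776] [-0.123 -0.21   0.048] 0.0131 12.8
[ 0.5  -0.07  0.22] [ 2.868 -1.113 -0.241] [-0.067 -0.213 -0.015] 0.013 13.4
red_hole 0.63 [251.3 162.6] [ 0.545 -0.062  0.176]
peg_plate 0.59 [257.6 149.4] [ 0.549 -0.064  0.14 ]
expect hole [ 0.546 -0.062  0.176]
```

View pics/w2.png

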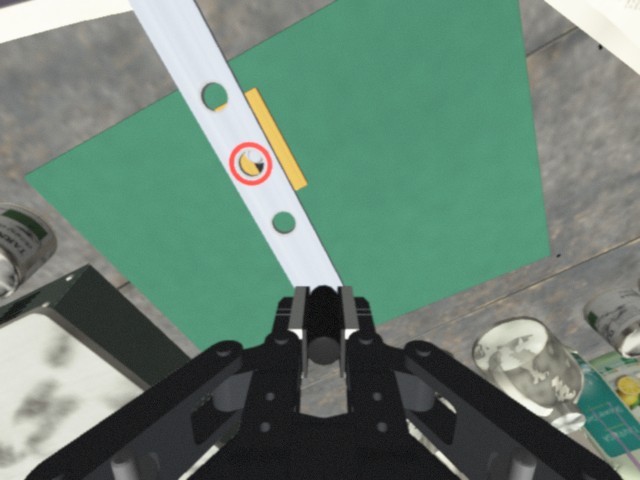

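The red hole at (251,163) shows the peg and plate through it, and its position matches my model to about 1 mm. Now I'll lower it gently, watching the force.

```bash
python3 - <<'E'
from h import *
np.set_printoptions(precision=3,suppress=True)
peg=np.array([.5499,-.0625,0])-.0015*cx
t1,y1=solve(peg)
p,R=tool(t1,y1,.12); arm.servo_line(p,vel=.05,rotation=R)
I=arm.camera_info("wrist"); im,d=arm.grab_frame("wrist"); np.savez("w3.npz",im=im,d=d,K=I["mtx"],T=I["T"])
r=arm.pinpoint("wrist","red_hole"); 
if r: print(r[0]["score"],r[0]["xy"],onplane("",r[0]["xy"],.1495+.12*np.sin(.12),I),hole(t1,y1,.12)); u,v=map(int,r[0]["xy"]); save("w3c.png",cv2.resize(im[max(v-40,0):v+40,max(u-50,0):u+50],None,fx=6,fy=6,interpolation=cv2.INTER_CUBIC))
f0=np.array(arm.read_state()["force"]); print(f0)
for pit in np.arange(.11,-.001,-.01):
    p,R=tool(t1,y1,pit); arm.servo_line(p,vel=.02,rotation=R)
    s=arm.read_state(); df=np.array(s["force"])-f0; print(round(pit,3),df,s["ft_torque"],round(s["time"],1))
    if abs(df[2])>3.5 or np.linalg.norm(df)>6: print("STOP");break
E
```

```text
0.85 [253.0, 162.3] [ 0.547 -0.061  0.164] [ 0.548 -0.062  0.164]
[ 2.249 -0.681 -0.212]
0.11 [0.174 0.909 0.721] [-0.112 -0.352  0.068] 14.5
0.1 [ 0.539 -0.922  0.765] [-0.136 -0.341  0.016] 14.8
0.09 [0.189 0.251 0.294] [-0.083 -0.335  0.022] 15.0
0.08 [0.178 0.7   0.943] [-0.083 -0.306  0.025] 15.2
0.07 [ 1.099 -1.131  0.276] [-0.081 -0.33   0.023] 15.5
0.06 [0.817 0.976 1.155] [-0.079 -0.365  0.021] 15.8
0.05 [ 0.784  1.154 -0.529] [-0.116 -0.337  0.075] 16.0
0.04 [0.229 0.07  0.986] [-0.12  -0.308  0.025] 16.2
0.03 [ 0.304 -0.722 -0.253] [-0.054 -0.341  0.044] 16.5
0.02 [ 0.902  0.579 -0.345] [-0.073 -0.346  0.054] 16.8
0.01 [ 0.561 -0.081  0.356] [-0.112 -0.376  0.048] 17.0
0.0 [ 0.69  -0.007  1.039] [-0.037 -0.322  0.098] 17.2
```

View pics/w3c.png

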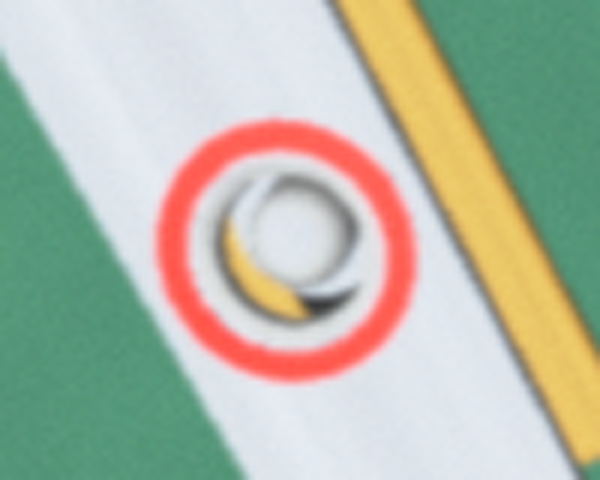

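The peg tip sat inside the hole before lowering, and the bar went down to level without resistance. I'll let go, retreat straight up, and check.

```bash
python3 - <<'E'
from h import *
np.set_printoptions(precision=4,suppress=True)
arm.release(); s=arm.read_state(); p=np.array(s["tcp_pos"])
arm.servo_line(p+[0,0,.12],vel=.1); arm.pause(.5)
rect=np.array([.5499,-.0625,0])
I=arm.camera_info("wrist"); im,d=arm.grab_frame("wrist"); save("w4.png",im)
for n in ("red_hole","knob_center"):
    for r in arm.pinpoint("wrist",n)[:1]:
        q=onplane("",r["xy"],.1495 if n=="red_hole" else .1755,I); print(n,r["score"],r["xy"],q,(q-rect)@cx,(q-rect)@cy,world("wrist",np.array(r["xy"])+[9,0],d,I))
s=arm.read_state(); print(s["time"],s["force"],s["tcp_pos"])
E
```

```text
red_hole 0.7 [27.8, 144.2] [ 0.4512 -0.2336  0.1495] -0.0868722335013222 -0.1773777900734218 [ 0.4118 -0.3219  0.0232]
knob_center 0.81 [323.8, 232.4] [ 0.6194 -0.0662  0.1755] 0.06963730682370041 0.001008294402209261 [ 0.63   -0.0635  0.1528]
19.95 [-0.1806  0.3498 -1.1475] [ 0.6202 -0.0674  0.2768]
```

View pics/w4.png

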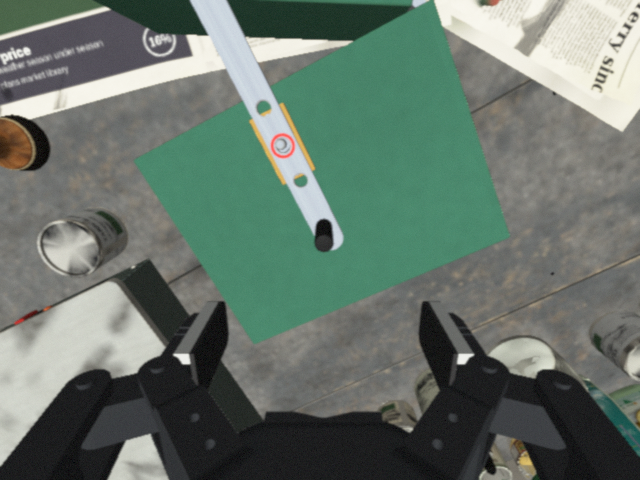

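The picture shows the peg standing in the red hole at (282,146), the door open, and the gripper clear. The network's "red_hole" at (28,144) is the dabber, so I'm ignoring it. Before handing in, I'll check the bar's height by depth and that nothing is moving.

```bash
python3 - <<'E'
from h import *
np.set_printoptions(precision=4,suppress=True)
rect=np.array([.5499,-.0625,0])
for k in range(2):
    I=arm.camera_info("wrist"); im,d=arm.grab_frame("wrist")
    a=onplane("",(282,146),.152,I); print((a-rect)@cx,(a-rect)@cy,[world("wrist",q,d,I)[2] for q in ((311,201),(293,165),(272,127),(250,80),(236,52))])
    arm.pause(.6)
ok=abs(world("wrist",(311,201),d,I)[2]-.152)<.0035
print(ok)
if ok: print(arm.sign_off())
E
```

```text
-0.0002588559786577395 -0.000829922314180041 [np.float64(0.15207818598952932), np.float64(0.15159644796588262), np.float64(0.1519419266364666), np.float64(0.15209144037704891), np.float64(0.15177993728210087)]
-0.00025968149200109286 -0.0008294852171966329 [np.float64(0.1519775442434101), np.float64(0.15217635350438635), np.float64(0.15166936094363714), np.float64(0.151594795308638), np.float64(0.15200283248098106)]
True
the job is handed in; nothing more can be done
None
```

The job is handed in: the stay's red-ringed hole is home over the peg with the bar measured flat, the door is held open at about 0.5 rad, the gripper is clear, and the tin, bottle and dabber were never touched.

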